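# Load the last chilled jar and check its lid with the sprung probe

## Robot

A 6-joint arm with a two-finger parallel gripper is mounted at the origin on a cart in front of the work surface, level with it; the furniture and walls round the work are solid. World frame = base frame: x ahead of the robot, y to its left, z up, the work surface at z = 0. Lengths are in m, angles in rad, forces in N, time in s.
With the tool pointing down it reaches from about 0.275 to 0.75 m from the base axis. Payload 10.2 kg.
Tool frame: the origin (TCP) lies midway between the tips of the shut fingers; the grasp point (between the pads) lies 19 mm behind it; z points along the fingers, y is the line along which they close (so a half turn about z gives the same grasp; the last joint's range is limited). The gripper opens to 88 mm and grips with 3 to 60 N. Pads are 18 mm wide; open, the fingers measure 123 mm over their backs; the gripper's body (75 mm by 187 mm) begins 45 mm behind the grasp point.
Start: joints at [0.915, 0.313, 1.498, -0, 1.331, -0.223], TCP at [0.22, 0.477, 0.239] pointing down, gripper open.
Joint ranges: [-2.94, 2.94], [-0.97, 2.17], [0.19, 2.56], [-1.23, 4.37], [0.02, 3.11], [-2.88, 2.88]. Speed limits (rad/s): [2.39, 2.39, 3.01, 3.14, 3.14, 3.14].

## Interface

Orientations are given as [roll, pitch, yaw] about the fixed x, y, z axes, in that order (R = Rz(yaw) Ry(pitch) Rx(roll)).
In Python, from workcell import read_state, snapshot, sign_off gives the robot as it stands.
- The arm moves only by the tool drive_tool, never from a script. Its argument "rows" is text: rows parted by semicolons, each of 7 numbers parted by spaces: the opening, from -1 (shut) to 1 (fully open), then the shift along the tool's x, y, z in m, then the turn, a rotation vector about the tool's x, y, z in degrees. In form: gripper tx ty tz rx ry rz; .... A call has 1 to 12 rows; each row is the pose to reach, as a shift and turn from the pose commanded when the call began, along the tool's axes at that moment; what a row does not reach only later rows make up. A row lasts 1/12 s, in which the tool goes at most 41.7 mm and 7.16 degrees, less where a joint would pass 70% of its speed; a pose out of reach is approached as far as the arm can. A call with a gripper value outside its range is refused whole. The fingers move at their own pace and stop on an object; the grip force is fixed at half the most. Time passes only in rows, so rows that repeat a pose let the fingers close. It gives the time, the measured TCP pose, the force, the opening and the grip force at its end, in the units of the state.
- read_state(): the state, without advancing time (a new reading comes with each control period).
- snapshot(name): name is "scene" or "top"; returns a dict with "frame" (400x640x3 uint8, red, green, blue), "fx", "fy", "cx", "cy" (pixels), "D" ([k1, k2, p1, p2, k3] as OpenCV has them; the pictures are not rectified), "view" (4x4, takes a point from world to camera coordinates). Camera axes: x right, y up, looking along -z (the intrinsics and any distortion apply to the point x, -y, -z); pixel columns grow to the right and rows downward; lengths in m; the calibration is good to about 2 mm. A picture is of the moment at which its call begins. There is no depth.
- sign_off(): hands the job in; it is judged then, once.
The state is a dict: "time": time; "joint_positions": joint angles; "qd": joint speeds; "tau": joint torques, N m; "ee_pos": TCP position; "orientation": TCP orientation; "force": force on the tool from outside, world axes, zero at the start; "wrist_torque": the same for the moment, N m; "finger_gap": finger opening in m; "grip_force": force on a finger pad.
Only numpy, scipy, OpenCV 4.12 (cv2) and the standard library are available. Lean on these libraries where they do the work, as an engineer would, in place of code of your own. Each camera call takes 0.05 s, during which the arm holds its last target. There are 200 camera calls.

## Task

Stand the jar that is on the mat upright in the empty cell of the jar crate, leaving the two jars already there in place, and let go of it. Then draw the probe thermometer out of its leaning holster and hold it upright with its sprung foot on the round spot in the middle of that jar's lid, pressing only lightly so that the foot is sunk about halfway and never jammed hard. Finish while still holding it like that, and do not disturb the bell, the espresso cup or the timer.

Things in the scene. Friction and masses are not known exactly. Their poses are not given: they have to be found in the camera images.
- jar_a: One of three identical glass jars, plain paper band, flat steel lid: 90 mm tall, 0.3 kg, body 56 mm wide up to 60 mm height (shoulder above), lid 50 mm wide from 74 to 90 mm height. Origin: centre of the underside; z up. A 16 mm round paper spot marks the middle of the lid's top, 90 mm above the origin. At the start two stand in crate cells, one on the mat; which ones varies.
- jar_b: One of three identical glass jars, plain paper band, flat steel lid: 90 mm tall, 0.3 kg, body 56 mm wide up to 60 mm height (shoulder above), lid 50 mm wide from 74 to 90 mm height. Origin: centre of the underside; z up. A 16 mm round paper spot marks the middle of the lid's top, 90 mm above the origin. At the start two stand in crate cells, one on the mat; which ones varies.
- jar_c: One of three identical glass jars, plain paper band, flat steel lid: 90 mm tall, 0.3 kg, body 56 mm wide up to 60 mm height (shoulder above), lid 50 mm wide from 74 to 90 mm height. Origin: centre of the underside; z up. A 16 mm round paper spot marks the middle of the lid's top, 90 mm above the origin. At the start two stand in crate cells, one on the mat; which ones varies.
- crate: Grey three-cell jar crate, fixed to the worktop, 82 (x) x 226 (y) x 50 mm high, open on top; floor and walls 6 mm thick. Origin: centre of the underside. The cells lie in a row along its y axis, centres at y = -73, 0 and +73 mm, each 70 mm (x) by 67 mm (y) inside. Two hold a jar; the empty one, any of the three, has a flat round paper liner on its floor.
- mat: Black rubber mat on which the jar to be loaded stands, fixed, 110 x 110 x 6 mm. Origin: centre of the underside.
- holster: Fixed aluminium holster on a dark foot plate 110 x 70 x 8 mm. Its square tube, open on top, leans 22 degrees from vertical toward its -x side (roughly the robot) and carries the probe under its head; a lip stands below the head's lower (-x) edge. Origin: on the worktop below the probe's tip. Draw the probe out along its own length, 140 mm; the tube's top is 27 mm from (0, 60, 8) mm of the probe.
- probe: Probe thermometer, 80 g: flat oval head, thin stem, sprung foot. y axis runs from foot to head, z is square to the broad faces. Head x -17..17, y 32..82, z 0..16 mm: grasp it across the broad faces (16 mm), e.g. at (0, 60, 8) mm. Foot face at (0, -102.5, 2.2) mm. In the holster it leans like the tube, head up, broad faces vertical, facing the holster's +y and -y. Upright: y axis vertical, head up.
- probe_tip (a point): Middle of the flat face of the probe's sprung foot, a steel disc 12 mm across; it moves with the foot.
- probe_foot (a joint): How far the sprung foot is pushed in, m: 0 = out, 0.012 = fully in (end stop). It springs with 250 N/m from a preload of 0.6 N: about 2.1 N when half in, 3.6 N at the end stop.
- order_bell: Counter bell, 81 mm across, 57 mm high; bystander, leave alone. Origin: centre of the underside.
- espresso_cup: Small white cup, 60 x 87 x 50 mm high; bystander, leave alone. Origin: centre of the underside.
- timer: White kitchen timer, 46 x 64 x 58 mm high; bystander, leave alone. Origin: centre of the underside.
There are look-alikes about, which are no part of the job. Leave any green look-alike of the holster alone.

How it is judged:
By the outcome, as a careful person would: the job done as asked, in the order asked, and still so for the second after the job is handed in, while the arm keeps its last pose, push and grip.
It also fails if it takes over 51 s, if anything falls off the work surface, if the arm or the gripper's body presses on something with over 40 N, if the wrist force passes 120 N, or if a joint passes its speed limit or range.

## Working session

There is one attempt and no reset: what is moved stays moved. The work goes in short steps, Python scripts to look and compute and a tool call to move; the robot and the scene stay as the last step left them, time stands still between calls to the robot, and variables do not carry over. Pictures are saved under pics/ and viewed, at most 10 in all, crops included, and the job is handed in when it is done.

Besides the shell and the picture viewer there is one more tool, called after ">>>" as name(argument=value, ...) on one line, values as JSON. drive_tool: Moves the arm, as the interface text tells. Its arguments: {"type":"object","properties":{"rows":{"type":"string"}},"required":["rows"]}

```bash
mkdir -p pics; python3 - <<'E'
from workcell import *
import cv2,pickle
for n in("scene","top"):
    s=snapshot(n);pickle.dump(s,open(n+".pkl","wb"));cv2.imwrite(f"pics/{n}0.png",s["frame"][:,:,::-1])
    print(n,s["fx"],s["fy"],s["cx"],s["cy"],s["D"],s["view"])
print(read_state())
E
```

```text
scene 470.67415396364373 470.67415396364373 315.3356702573004 203.1870692672527 [-0.03199492  0.          0.          0.          0.        ] [[-0.89345065 -0.44884452 -0.01686811  0.59950557]
 [ 0.27293221 -0.57234707  0.77325729 -0.13490399]
 [-0.35672671  0.68626338  0.63386799 -1.37847999]
 [ 0.          0.          0.          1.        ]]
top 378.8492934747373 378.8492934747373 317.99829076267633 199.99526733167858 [-0.02504079  0.          0.          0.          0.        ] [[ 0.00226283 -0.99996328  0.00826563  0.16141966]
 [ 0.98481223  0.00366338  0.17358416 -0.56376801]
 [-0.17360806  0.0077473   0.98478435 -1.1880182 ]
 [ 0.          0.          0.          1.        ]]
{'time': 0.1, 'joint_positions': array([ 9.14613217e-01,  3.13373308e-01,  1.49831768e+00, -7.31180521e-06,
        1.33099999e+00, -2.23417520e-01]), 'qd': array([-7.26162010e-04, -1.53829449e-03, -3.60585757e-03,  6.94975660e-04,
        6.45515082e-04, -4.62746057e-05]), 'tau': array([ 3.32232928e-03, -4.02820194e+01, -2.52643973e+01,  6.95798895e-02,
        3.43111216e-02, -5.70979262e-05]), 'ee_pos': array([0.22006797, 0.47642248, 0.23824526]), 'orientation': array([-3.14052006e+00, -2.36423872e-04,  2.70882868e+00]), 'force': array([-0.23078002,  0.4577204 ,  0.18163855]), 'wrist_torque': array([-0.0219438 , -0.01013945,  0.02347438]), 'grip_force': 0.0, 'finger_gap': 0.0878022957395933}
```

View pics/scene0.png

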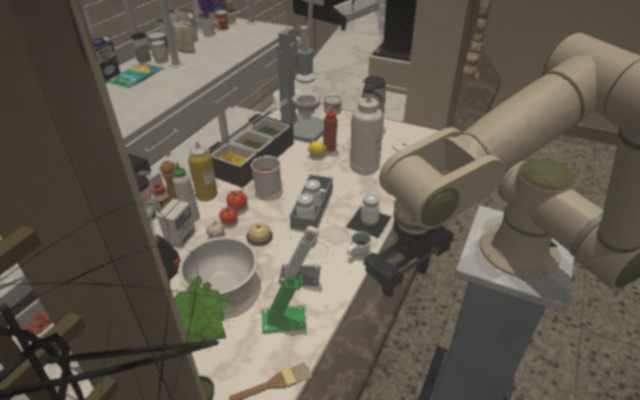

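View pics/top0.png

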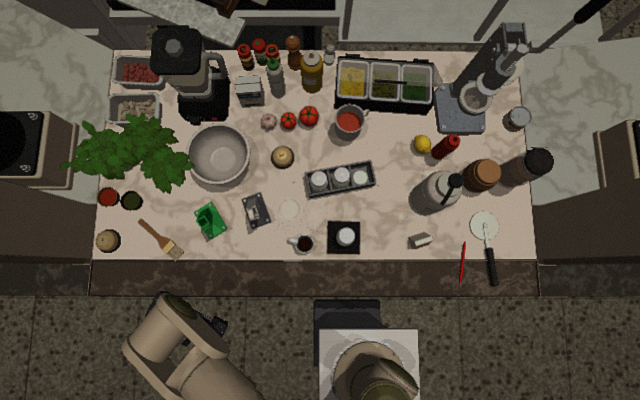

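The scene view shows the crate near (313,200), the mat with its jar at (370,212), the probe and grey holster at (303,255) and the green look-alike at (285,305). In the top view these are: crate (340,180), mat jar (345,237), grey holster (256,211), green look-alike (210,220).

```bash
python3 - <<'E'
import pickle,cv2
t=pickle.load(open("top.pkl","rb"))["frame"][:,:,::-1];s=pickle.load(open("scene.pkl","rb"))["frame"][:,:,::-1]
cv2.imwrite("pics/tc.png",cv2.resize(t[150:265,225:385],None,fx=5,fy=5,interpolation=cv2.INTER_CUBIC))
cv2.imwrite("pics/sc.png",cv2.resize(s[165:295,260:400],None,fx=4.6,fy=4.6,interpolation=cv2.INTER_CUBIC))
E
```

```text
(no output)
```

View pics/tc.png

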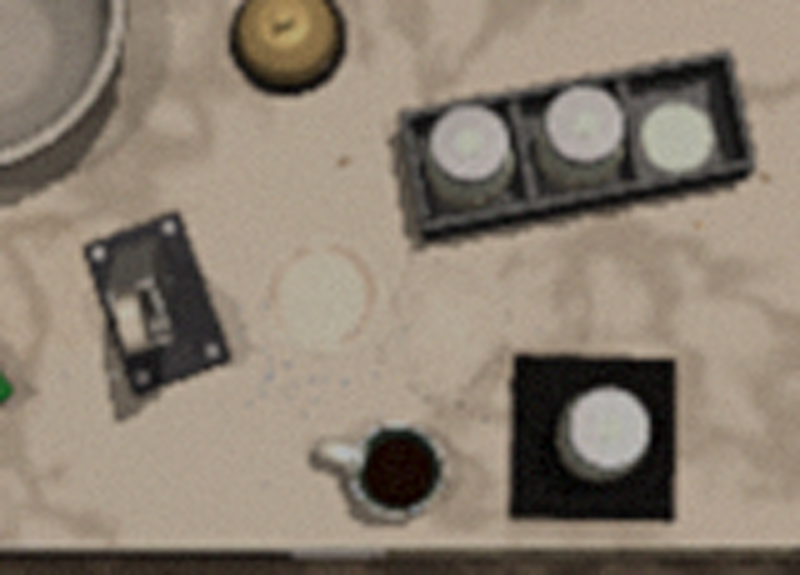

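View pics/sc.png

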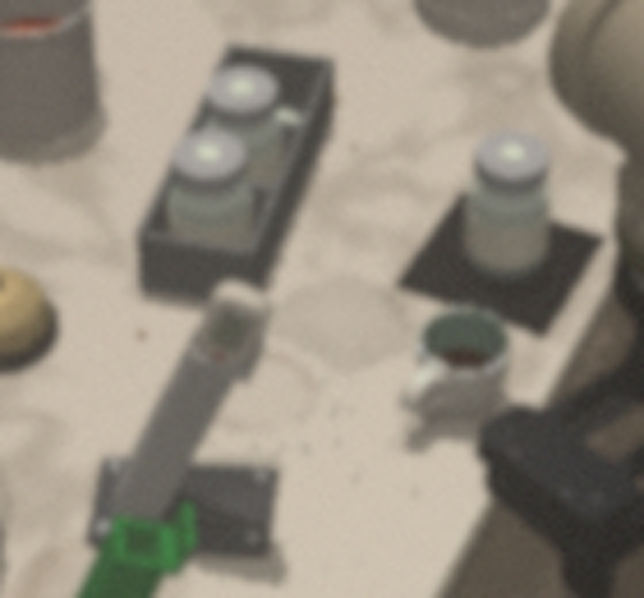

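```bash
cat >h.py <<'E'
import pickle,cv2,numpy as np
from scipy.optimize import least_squares
S={n:pickle.load(open(n+".pkl","rb")) for n in("top","scene")}
F=np.diag([1,-1,-1.])
def K(s): return np.array([[s["fx"],0,s["cx"]],[0,s["fy"],s["cy"]],[0,0,1]])
def proj(n,P):
    s=S[n];V=s["view"];P=np.atleast_2d(P).astype(float)
    return cv2.projectPoints(P,cv2.Rodrigues(F@V[:3,:3])[0],F@V[:3,3],K(s),s["D"])[0][:,0]
def ray(n,px):
    s=S[n];V=s["view"];u=cv2.undistortPoints(np.array([[px]],float),K(s),s["D"])[0,0]
    R=V[:3,:3];return -R.T@V[:3,3],R.T@(F@np.array([u[0],u[1],1]))
def atz(n,px,z): c,d=ray(n,px);return c+d*(z-c[2])/d[2]
def tri(a,b):
    r=least_squares(lambda P:np.r_[proj("top",P)[0]-a,proj("scene",P)[0]-b],[.4,0,.05]);return r.x,r.fun
T=lambda x,y:((x+.5)/5-.5+225,(y+.5)/5-.5+150)
C=lambda x,y:((x+.5)/4.6-.5+260,(y+.5)/4.6-.5+165)
Rz=lambda a:np.array([[np.cos(a),-np.sin(a),0],[np.sin(a),np.cos(a),0],[0,0,1]])
E
cat >m.py <<'E'
from h import *
np.set_printoptions(precision=4,suppress=True)
for nm,a,b in[("matjar",T(608,432),C(512,154)),("j1",T(469,143),C(208,154)),("j2",T(583,124),C(240,88)),
  ("head",T(126,320),C(238,295))]: print(nm,*tri(a,b))
print("mat",[atz("top",T(*p),.006) for p in((514,356),(676,358),(674,520),(510,517))])
print("liner",atz("top",T(677,138),.006))
obs=[T(*p) for p in((403,113),(731,55),(752,160),(418,230))]
L=[(41,113),(41,-113),(-41,-113),(-41,113)]
def cr(p): return np.array([Rz(p[2])@[x/1e3,y/1e3,.05]+[p[0],p[1],0] for x,y in L])
r=least_squares(lambda p:(proj("top",cr(p))-obs).ravel(),[.5,.1,0]);print("crate",r.x,np.degrees(r.x[2]),r.fun)
sc=[T(*p) for p in((97,254),(168,227),(213,350),(142,377))]
w=[atz("top",p,.008) for p in sc];print("screws",w)
d=(w[0]+w[1]-w[2]-w[3])/2;print(np.degrees(np.arctan2(d[1],d[0])),np.mean(w,0))
d=(w[0]+w[3]-w[2]-w[1])/2;print(np.degrees(np.arctan2(-d[0],d[1])))
E
python3 m.py
```

```text
matjar [0.4426 0.076  0.0945] [-0.0108 -0.0368  0.0371  0.0054]
j1 [0.6245 0.162  0.0943] [ 0.0971  0.2929 -0.2874 -0.0698]
j2 [0.6373 0.0897 0.0954] [ 0.061   0.1853 -0.1884 -0.0447]
head [0.4984 0.3607 0.1819] [ 0.0878  0.2712 -0.2445 -0.0545]
mat [array([0.5002, 0.1311, 0.006 ]), array([0.4992, 0.0226, 0.006 ]), array([0.3916, 0.0257, 0.006 ]), array([0.3933, 0.134 , 0.006 ])]
liner [0.6505 0.0193 0.006 ]
crate [0.639  0.091  0.1942] 11.123999546285576 [-1.2598 -0.3978 -0.1271 -1.2246  1.0139  1.3991  0.3682  0.1585]
screws [array([0.5681, 0.4122, 0.008 ]), array([0.5868, 0.3649, 0.008 ]), array([0.5033, 0.3323, 0.008 ]), array([0.485 , 0.3792, 0.008 ])]
21.46217913971111 [0.5358 0.3721 0.008 ]
21.4395566797285
```

```bash
cat >g.py <<'E'
import sys,numpy as np
from workcell import read_state
from scipy.spatial.transform import Rotation as Ro
# g.py x y z yaw tilt : shift/turn from the measured pose
x,y,z,yaw,t=map(float,sys.argv[1:6]);s=read_state()
R0=Ro.from_euler("xyz",s["orientation"]);R1=Ro.from_euler("z",yaw,degrees=True)*Ro.from_euler("x",180,degrees=True)*Ro.from_euler("y",t,degrees=True)
print("shift",(R0.inv().apply(np.array([x,y,z])-s["ee_pos"])).round(4),"rot",np.degrees((R0.inv()*R1).as_rotvec()).round(2),"t",s["time"],"F",s["force"].round(1),"pos",s["ee_pos"].round(4),"gap",s["finger_gap"].round(4),"grip",s["grip_force"])
E
python3 g.py .4426 .076 .2 100 0
```

```text
Traceback (most recent call last):
  File "g.py", line 7, in <module>
    print("shift",(R0.inv().apply(np.array([x,y,z])-s["ee_pos"])).round(4),"rot",np.degrees((R0.inv()*R1).as_rotvec()).round(2),"t",s["time"],"F",s["force"].round(1),"pos",s["ee_pos"].round(4),"gap",s["finger_gap"].round(4),"grip",s["grip_force"])
                                                                                                                                                                                                       ^^^^^^^^^^^^^^^^^^^^^
AttributeError: 'float' object has no attribute 'round'
```

```bash
sed -i 's/s\["finger_gap"\].round(4)/round(s["finger_gap"],4)/' g.py; python3 g.py .4426 .076 .2 100 0
```

```text
shift [-0.37   -0.2701  0.0384] rot [-6.00e-02  2.00e-02  5.52e+01] t 0.1 F [-0.2  0.5  0.2] pos [0.2201 0.4764 0.2382] gap 0.0878 grip 0.0
```

Candidates (top-view pixels): jar on the mat at (347,236), jars in the crate at (319,178) and (341,174), empty-cell liner at (360,177), a pale disc on the worktop at (289,210), grey holster at (256,211), green holster at (210,220). I choose the mat jar, the (360,177) cell and the grey holster, as checked in the crops.

>>> drive_tool(rows="1 -0.37 -0.27 0.038 0 0 55.2;1 -0.37 -0.27 0.038 0 0 55.2;1 -0.37 -0.27 0.038 0 0 55.2;1 -0.37 -0.27 0.038 0 0 55.2;1 -0.37 -0.27 0.038 0 0 55.2;1 -0.37 -0.27 0.038 0 0 55.2;1 -0.37 -0.27 0.038 0 0 55.2;1 -0.37 -0.27 0.038 0 0 55.2;1 -0.37 -0.27 0.038 0 0 55.2;1 -0.37 -0.27 0.038 0 0 55.2;1 -0.37 -0.27 0.038 0 0 55.2;1 -0.37 -0.27 0.038 0 0 55.2")

```text
time: 1.1
ee_pos: [0.445, 0.0712, 0.1999]
orientation: [-3.141, 0.001, 1.74]
force: [-0.8, 0.2, 0.4]
finger_gap: 0.0881
grip_force: 0.0
```

```bash
python3 g.py .4426 .076 .069 100 0
```

```text
shift [ 0.0052 -0.0015  0.1309] rot [-0.03  0.06 -0.33] t 1.1 F [-0.8  0.2  0.4] pos [0.445  0.0712 0.1999] gap 0.0881 grip 0.0
```

>>> drive_tool(rows="1 0 0 0.03 0 0 0;1 0 0 0.06 0 0 0;1 0 0 0.06 0 0 0;1 0 0 0.06 0 0 0")

```text
time: 1.43
ee_pos: [0.4423, 0.0765, 0.1405]
orientation: [-3.139, -0.001, 1.746]
force: [-0.4, -0.6, 0.7]
finger_gap: 0.0881
grip_force: 0.0
```

```bash
python3 g.py .4426 .076 .069 100 0
```

```text
shift [-0.0006  0.0004  0.0715] rot [-0.15 -0.04  0.01] t 1.4333 F [-0.4 -0.6  0.7] pos [0.4423 0.0765 0.1405] gap 0.0881 grip 0.0
```

>>> drive_tool(rows="1 0 0 0.025 0 0 0;1 0 0 0.05 0 0 0;1 0 0 0.071 0 0 0;1 0 0 0.071 0 0 0;-1 0 0 0.071 0 0 0;-1 0 0 0.071 0 0 0;-1 0 0 0.071 0 0 0;-1 0 0 0.071 0 0 0;-1 0 0 0.071 0 0 0;-1 0 0 0.071 0 0 0;-1 0 0 0.071 0 0 0;-1 0 0 0.071 0 0 0")

```text
time: 2.43
ee_pos: [0.4431, 0.0763, 0.0702]
orientation: [3.141, 0.0, 1.745]
force: [-0.9, -0.4, 4.8]
finger_gap: 0.0488
grip_force: 29.1
```

```bash
python3 g.py .651 .0193 .19 100 0
```

```text
shift [-0.0922  0.1949 -0.1196] rot [0.05 0.01 0.  ] t 2.4333 F [-0.9 -0.4  4.8] pos [0.4431 0.0763 0.0702] gap 0.0488 grip 29.073958271183074
```

>>> drive_tool(rows="-1 0 0 -0.03 0 0 0;-1 0 0 -0.06 0 0 0;-1 0 0 -0.09 0 0 0;-1 0 0 -0.12 0 0 0;-1 -0.015 0.035 -0.12 0 0 0;-1 -0.032 0.07 -0.12 0 0 0;-1 -0.048 0.105 -0.12 0 0 0;-1 -0.064 0.14 -0.12 0 0 0;-1 -0.08 0.17 -0.12 0 0 0;-1 -0.092 0.195 -0.12 0 0 0;-1 -0.092 0.195 -0.12 0 0 0;-1 -0.092 0.195 -0.12 0 0 0")

```text
time: 3.43
ee_pos: [0.6509, 0.0192, 0.1877]
orientation: [-3.139, -0.001, 1.745]
force: [-0.5, 0.4, -3.1]
finger_gap: 0.049
grip_force: 30.0
```

```bash
python3 g.py .651 .0193 .071 100 0; python3 - <<'E'
from workcell import *
import cv2,numpy as np
a=snapshot("top")["frame"][:,:,::-1][140:260,270:400];b=snapshot("scene")["frame"][:,:,::-1][150:270,260:390]
f=lambda i:cv2.resize(i,(480,443) if 0 else None,fx=3,fy=3,interpolation=cv2.INTER_CUBIC)
cv2.imwrite("pics/carry.png",np.hstack([f(a),f(b)]))
E
```

```text
shift [-0.      0.0005  0.1167] rot [-0.17 -0.06 -0.04] t 3.4333 F [-0.5  0.4 -3.1] pos [0.6509 0.0192 0.1877] gap 0.049 grip 29.980851461878046
```

View pics/carry.png

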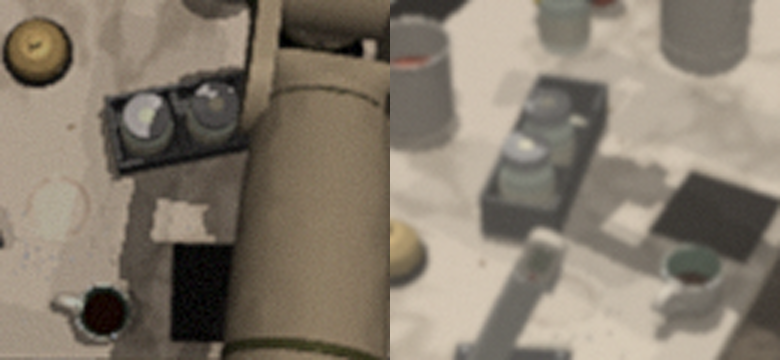

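>>> drive_tool(rows="-1 0 0 0.03 0 0 0;-1 0 0 0.06 0 0 0;-1 0 0 0.09 0 0 0;-1 0 0 0.105 0 0 0;-1 0 0 0.112 0 0 0;-1 0 0 0.114 0 0 0;-1 0 0 0.114 0 0 0")

```text
time: 4.12
ee_pos: [0.6509, 0.0198, 0.0766]
orientation: [3.141, 0.0, 1.746]
force: [-0.2, 1.0, -3.3]
finger_gap: 0.0489
grip_force: 30.0
```

>>> drive_tool(rows="-1 0 0 0.003 0 0 0;-1 0 0 0.005 0 0 0;-1 0 0 0.006 0 0 0;-1 0 0 0.006 0 0 0")

```text
time: 4.45
ee_pos: [0.6511, 0.0196, 0.0703]
orientation: [3.141, 0.0, 1.745]
force: [0.4, 0.9, -1.6]
finger_gap: 0.0486
grip_force: 30.0
```

>>> drive_tool(rows="-1 0 0 0.001 0 0 0;-1 0 0 0.001 0 0 0;0.6 0 0 0.001 0 0 0;0.6 0 0 0.001 0 0 0;0.6 0 0 0.001 0 0 0;0.6 0 0 0.001 0 0 0;0.6 0 0 -0.03 0 0 0;0.6 0 0 -0.06 0 0 0;0.6 0 0 -0.1 0 0 0;0.6 0 0 -0.14 0 0 0;0.6 0 0 -0.14 0 0 0")

```text
time: 5.37
ee_pos: [0.6533, 0.0193, 0.2185]
orientation: [3.129, 0.004, 1.745]
force: [-0.3, 0.5, 1.2]
finger_gap: 0.0709
grip_force: 0.0
```

```bash
python3 - <<'E'
import numpy as np
a=np.radians(21.45);t=np.radians(22);hx=np.array([np.cos(a),np.sin(a),0]);u=-np.sin(t)*hx+[0,0,np.cos(t)]
top=np.array([.4984,.3607,.1819])
for d in(41,141):print("TCP at y=41 / retreat",top-u*(.082-.041)+u*(d-41)/1e3)
E
python3 g.py .469 .345 .24 21.45 22
```

```text
TCP at y=41 / retreat [0.51269507 0.36631657 0.14388546]
TCP at y=41 / retreat [0.47782905 0.35261762 0.23660385]
shift [ 0.3527 -0.1246 -0.0246] rot [-14.28  18.12  77.66] t 5.3667 F [-0.3  0.5  1.2] pos [0.6533 0.0193 0.2185] gap 0.0709 grip 0.0
```

```bash
python3 g.py .478 .3526 .2366 21.45 22
```

```text
shift [ 0.3586 -0.1144 -0.0211] rot [-14.28  18.12  77.66] t 5.3667 F [-0.3  0.5  1.2] pos [0.6533 0.0193 0.2185] gap 0.0709 grip 0.0
```

>>> drive_tool(rows="0.6 0.04 -0.013 -0.01 -1.7 2.2 9.3;0.6 0.359 -0.114 -0.021 -14.3 18.1 77.7;0.6 0.359 -0.114 -0.021 -14.3 18.1 77.7;0.6 0.359 -0.114 -0.021 -14.3 18.1 77.7;0.6 0.359 -0.114 -0.021 -14.3 18.1 77.7;0.6 0.359 -0.114 -0.021 -14.3 18.1 77.7;0.6 0.359 -0.114 -0.021 -14.3 18.1 77.7;0.6 0.359 -0.114 -0.021 -14.3 18.1 77.7;0.6 0.359 -0.114 -0.021 -14.3 18.1 77.7;0.6 0.359 -0.114 -0.021 -14.3 18.1 77.7;0.6 0.359 -0.114 -0.021 -14.3 18.1 77.7;0.6 0.359 -0.114 -0.021 -14.3 18.1 77.7")

```text
time: 6.37
ee_pos: [0.4753, 0.3545, 0.2307]
orientation: [-3.133, -0.374, 0.367]
force: [0.3, -1.6, -0.0]
finger_gap: 0.0704
grip_force: 0.0
```

>>> drive_tool(rows="0.6 0 0 0 0 0 0;0.6 0 0 0 0 0 0;0.6 0 0 0 0 0 0")

```text
time: 6.62
ee_pos: [0.4765, 0.3531, 0.2308]
orientation: [-3.135, -0.372, 0.373]
force: [0.0, -0.2, -0.8]
finger_gap: 0.0703
grip_force: 0.0
```

```bash
python3 g.py .478 .3526 .2366 21.45 22; python3 - <<'E'
from workcell import *
import cv2,numpy as np,pickle
A=snapshot("top");B=snapshot("scene");pickle.dump((A,B),open("ab.pkl","wb"))
a=A["frame"][:,:,::-1][150:250,225:385];b=B["frame"][:,:,::-1][170:290,250:370]
f=lambda i,k:cv2.resize(i,None,fx=k,fy=k,interpolation=cv2.INTER_CUBIC)
o=np.zeros((480,800,3),np.uint8);x=f(a,2);o[:200,:320]=x;o[:480,320:]=f(b,4);cv2.imwrite("pics/pre.png",o)
E
```

```text
shift [ 0.0032  0.001  -0.005 ] rot [-0.34  0.71 -0.06] t 6.6167 F [ 0.  -0.2 -0.8] pos [0.4765 0.3531 0.2308] gap 0.0703 grip 0.0
```

View pics/pre.png

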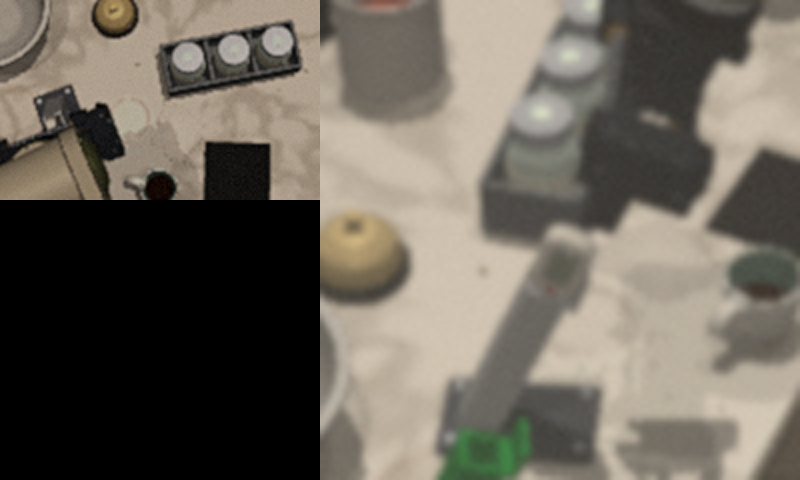

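```bash
cat >ov.py <<'E'
from h import *
from workcell import read_state
a=np.radians(21.45);t=np.radians(22);hx=np.array([np.cos(a),np.sin(a),0]);hy=np.array([-hx[1],hx[0],0]);u=-np.sin(t)*hx+[0,0,np.cos(t)];v=np.cross(u,hy)
top=np.array([.4984,.3607,.1819]);print("v",v)
P=lambda x,y,z: top+(x*v+(y-82)*u+z*hy)/1e3
out=[]
for n,(x0,y0,w,hh) in(("top",(235,190,40,50)),("scene",(285,215,50,60))):
    k=10 if n=="scene" else 10
    im=cv2.resize(S[n]["frame"][y0:y0+hh,x0:x0+w,::-1],None,fx=k,fy=k,interpolation=cv2.INTER_CUBIC)
    f=lambda p:tuple(int(i) for i in ((proj(n,p)[0]-[x0,y0]+.5)*k-.5))
    for z,c in((-8,(0,0,255)),(8,(255,0,0))):
        q=[f(P(*p,z)) for p in((-17,32),(17,32),(17,82),(-17,82))]
        cv2.polylines(im,[np.array(q)],True,c,1)
    cv2.line(im,f(P(0,82,0)),f(P(0,-60,0)),(0,255,255),1)
    out.append(cv2.copyMakeBorder(im,0,600-im.shape[0],0,0,cv2.BORDER_CONSTANT))
cv2.imwrite("pics/ov.png",np.hstack(out)[:, :800]);print(out[0].shape,out[1].shape)
E
python3 ov.py
```

```text
v [-0.86296436 -0.33906107 -0.37460659]
(600, 400, 3) (600, 500, 3)
```

View pics/ov.png

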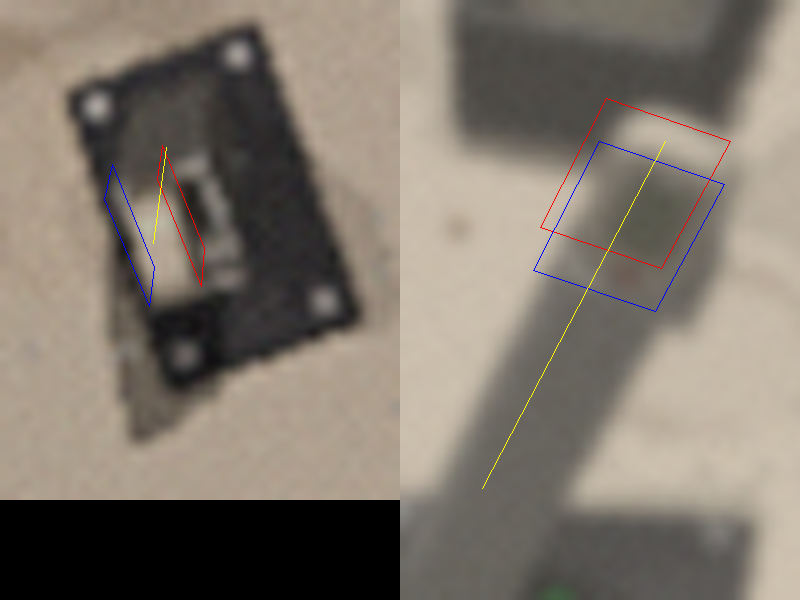

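```bash
python3 g.py .5134 .3644 .1439 21.45 22;
```

```text
shift [0.0042 0.0034 0.0948] rot [-0.33  0.7  -0.13] t 6.7167 F [0.3 0.5 1. ] pos [0.4767 0.353  0.2307] gap 0.0704 grip 0.0
```

>>> drive_tool(rows="0.6 0.004 0.003 0.0 -0.3 0.7 0;0.6 0.004 0.003 0.03 -0.3 0.7 0;0.6 0.004 0.003 0.055 -0.3 0.7 0;0.6 0.004 0.003 0.075 -0.3 0.7 0;0.6 0.004 0.003 0.085 -0.3 0.7 0;0.6 0.004 0.003 0.093 -0.3 0.7 0;0.6 0.004 0.003 0.093 -0.3 0.7 0;0.6 0.004 0.003 0.093 -0.3 0.7 0")

```text
time: 7.38
ee_pos: [0.5123, 0.3648, 0.1462]
orientation: [-3.14, -0.385, 0.371]
force: [-0.4, 0.0, -0.2]
finger_gap: 0.0705
grip_force: 0.0
```

```bash
python3 g.py .5134 .3644 .1439 21.45 22;
```

```text
shift [-0.0001  0.0007  0.0025] rot [-0.03 -0.06 -0.17] t 7.3833 F [-0.4  0.  -0.2] pos [0.5123 0.3648 0.1462] gap 0.0705 grip 0.0
```

>>> drive_tool(rows="-0.45 0 0 0.0015 0 0 0;-0.45 0 0 0.0015 0 0 0;-0.45 0 0 0.0015 0 0 0;-0.45 0 0 0.0015 0 0 0;-0.45 0 0 0.0015 0 0 0;-0.54 0 0 0.0015 0 0 0;-0.57 0 0 0.0015 0 0 0;-0.57 0 0 0.0015 0 0 0")

```text
time: 8.05
ee_pos: [0.5126, 0.3649, 0.1441]
orientation: [-3.14, -0.384, 0.371]
force: [-0.7, 0.0, -1.0]
finger_gap: 0.0199
grip_force: 0.0
```

>>> drive_tool(rows="-0.62 0 0 0.0015 0 0 0;-1 0 0 0.0015 0 0 0;-1 0 0 0.0015 0 0 0;-1 0 0 0.0015 0 0 0;-1 0 0 0.0015 0 0 0")

```text
time: 8.47
ee_pos: [0.5132, 0.3652, 0.1429]
orientation: [-3.14, -0.385, 0.371]
force: [-0.5, -0.0, 3.1]
finger_gap: 0.0157
grip_force: 30.0
```

>>> drive_tool(rows="-1 0 0 -0.005 0 0 0;-1 0 0 -0.015 0 0 0;-1 0 0 -0.03 0 0 0;-1 0 0 -0.045 0 0 0;-1 0 0 -0.06 0 0 0;-1 0 0 -0.075 0 0 0;-1 0 0 -0.09 0 0 0;-1 0 0 -0.105 0 0 0;-1 0 0 -0.12 0 0 0;-1 0 0 -0.14 0 0 0;-1 0 0 -0.16 0 0 0;-1 0 0 -0.17 0 0 0")

```text
time: 9.47
ee_pos: [0.4532, 0.3416, 0.3028]
orientation: [-3.14, -0.386, 0.371]
force: [-0.7, -0.7, -0.4]
finger_gap: 0.0157
grip_force: 30.0
```

```bash
python3 g.py .6509 .0195 .31 21.45 0;
```

```text
shift [0.0652 0.3719 0.0181] rot [ -0.07 -22.13  -0.17] t 9.4667 F [-0.7 -0.7 -0.4] pos [0.4532 0.3416 0.3028] gap 0.0157 grip 30.033406563126558
```

>>> drive_tool(rows="-1 0 0 0 0 -5 0;-1 0 0.01 0 0 -10 0;-1 0.01 0.04 0.002 0 -15 0;-1 0.02 0.08 0.004 0 -20 0;-1 0.03 0.12 0.007 0 -22.1 0;-1 0.035 0.16 0.009 0 -22.1 0;-1 0.04 0.2 0.012 0 -22.1 0;-1 0.047 0.24 0.014 0 -22.1 0;-1 0.053 0.28 0.016 0 -22.1 0;-1 0.06 0.32 0.018 0 -22.1 0;-1 0.063 0.35 0.018 0 -22.1 0;-1 0.065 0.365 0.018 0 -22.1 0")

```text
time: 10.47
ee_pos: [0.6497, 0.0222, 0.3063]
orientation: [-3.14, 0.003, 0.368]
force: [1.0, 1.3, -1.0]
finger_gap: 0.016
grip_force: 30.0
```

>>> drive_tool(rows="-1 0 0 0.02 0 0 0;-1 0 0 0.02 0 0 0;-1 0 0 0.02 0 0 0")

```text
time: 10.72
ee_pos: [0.6482, 0.0262, 0.2865]
orientation: [-3.138, 0.004, 0.372]
force: [0.0, 0.2, -0.1]
finger_gap: 0.0159
grip_force: 30.0
```

```bash
python3 g.py .6509 .0195 .29 21.45 0; cat >lk.py <<'E'
from h import *
from workcell import *
import sys
s=snapshot("scene");S["scene"]=s;pickle.dump(s,open("scn2.pkl","wb"));st=read_state()
A=pickle.load(open("ab.pkl","rb"))[0]
from scipy.spatial.transform import Rotation as Ro
R=Ro.from_euler("xyz",st["orientation"]).as_matrix();p=st["ee_pos"]
q=[p+R@[0,d,.1435] for d in(.0058,-.0058)]+[np.array([.651,.0196,.096])]
px=proj("scene",np.array(q));print(px)
c=px.mean(0).astype(int);x0,y0=c[0]-30,c[1]-30
im=cv2.resize(s["frame"][y0:y0+60,x0:x0+60,::-1],None,fx=10,fy=10,interpolation=cv2.INTER_CUBIC)[:, :500]
for k,z in enumerate(px):
    cv2.drawMarker(im,tuple(int(v) for v in (z-[x0,y0]+.5)*10-.5),[(0,0,255),(255,0,0),(0,255,0)][k],0,12,1)
t=cv2.resize(A["frame"][155:185,350:380,::-1],None,fx=10,fy=10,interpolation=cv2.INTER_CUBIC)
o=np.zeros((600,800,3),np.uint8);o[:,:500]=im;o[:300,500:]=t;cv2.imwrite(f"pics/{sys.argv[1]}.png",o);print(x0,y0)
E
python3 lk.py l1
```

```text
shift [ 0.      0.0072 -0.0035] rot [-0.19  0.25 -0.16] t 10.7167 F [ 0.   0.2 -0.1] pos [0.6482 0.0262 0.2865] gap 0.0159 grip 30.030510371361103
[[317.39994616 158.81832209]
 [317.07197439 160.85438685]
 [317.61837785 170.78365737]]
287 133
```

View pics/l1.png

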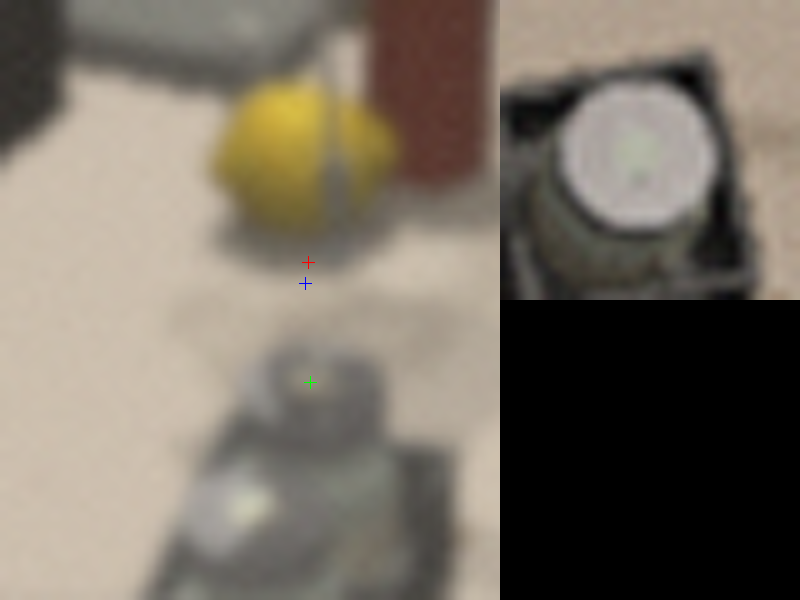

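The crop shows the stem crossing the lemon at x≈332 and its end near (337,225) or lower, blending with the shadow. The lid spot is at (310,380), on the predicted mark. I'll difference against the first frame to find the foot end.

```bash
python3 - <<'E'
import pickle,numpy as np
a=pickle.load(open("scene.pkl","rb"))["frame"].astype(int).sum(2);b=pickle.load(open("scn2.pkl","rb"))["frame"].astype(int).sum(2)
print("cols",list(range(312,329)))
for r in range(134,168):print(r,*(f"{v:4d}" for v in (b-a)[r,312:329]))
E
```

```text
cols [312, 313, 314, 315, 316, 317, 318, 319, 320, 321, 322, 323, 324, 325, 326, 327, 328]
134    8    5   11    5    3   20   27   36   28    6   -3   -3    0    2   -3    0    3
135   15    8   13   12   16   16   33   46   34   13    3    9   -7    1   -3   12    6
136   13    6    1    6    6   12   38   52   34   29   10   14    4    4    2    4   -3
137    4    9   -1    4    3    1   26   21   10   14   17   11    3   -3    1    6   -1
138    9   17    5    3    4    6  -12  -33  -30   -7    9    7    4   -6  -12    4   -5
139   10    3    8    4    5  -12  -33  -84  -76  -21   10   10   10   -1   -1   17    0
140    3    5   11    2    6   -2  -46  -97  -76  -20    9    9    1    0   -4   -3    1
141    4   10   10    7    3   -1  -32  -76  -78  -20   11   15    2   10   -4   -4    2
142    7    9   14    6   16   10  -25  -51  -58  -14    0   -2    1   -7    6    1   -2
143   13    9   14   25    4    7  -10  -39  -46  -17    8   -3    4   15    2   -2    0
144   11   16   15   12   13   12   -9  -39  -51   -4    0    2    5    6   -5   10   -3
145   11   12   13   12   18  
[... 1316 characters left out ...]
22   16   13    7   13   10    7    7   14    8    9   14   15   17   18    4
161   14   17    9    6   13   17   15   16    5    5    3    2   -8    8    7   22    6
162   22   19   15   18   14    9   13   14    3    0  -16  -15  -22  -18  -10  -10   -4
163   16   16   19    9   18    9    4   -2   -6  -22  -26  -37  -43  -32  -31  -25  -31
164   12   20    5    6   -8   -1  -11  -18  -32  -32  -38  -45  -44  -40  -41  -40  -33
165   19   13    3  -14  -19  -29  -28  -23  -40  -40  -38  -45  -41  -44  -53  -39  -34
166   10    8  -15  -33  -47  -48  -36  -38  -40  -40  -37  -43  -31  -39  -43  -43  -44
167    1  -26  -49  -69  -77  -77  -59  -61  -53  -57  -64  -52  -49  -45  -44  -40  -42
```

```bash
cat >d.py <<'E'
from h import *
from scipy.spatial.transform import Rotation as Ro
np.set_printoptions(precision=4,suppress=True)
print("spot",*tri((363.2,169.75),(317.35,170.8)),atz("top",(363.2,169.75),.096),atz("scene",(317.35,170.8),.096))
s=pickle.load(open("scn2.pkl","rb"));p=np.array([.6482,.0262,.2865]);R=Ro.from_euler("xyz",[-3.138,.004,.372]).as_matrix()
f=lambda d,y,e:proj("scene",p+R@[d,y,.1435+e])[0]
for y in(.0058,-.0058):
    r=least_squares(lambda q:1e3*(f(q[0],y,q[1])-[320.4,158.1]),[0,0],x_scale=1e-3);print(y,r.x,r.cost)
a=pickle.load(open("scene.pkl","rb"))["frame"].astype(int).sum(2);b=s["frame"].astype(int).sum(2)
w=np.clip(-(b-a)[139:147,316:324],0,None);rr=np.arange(139,147);cc=(w*np.arange(316,324)).sum(1)/w.sum(1);print(cc)
print("model stem",[f(r.x[0],y,-k/1e3) for k in(0,20,40,60)])
E
python3 d.py
```

```text
spot [0.6529 0.0194 0.0954] [ 0.0642  0.1959 -0.2058 -0.0481] [0.6533 0.0196 0.096 ] [0.6518 0.0201 0.096 ]
0.0058 [-0.009  -0.0044] 0.0
-0.0058 [-0.0101 -0.0121] 0.0
[319.2699 319.2739 319.4058 319.46   319.713  319.4854 319.7949 319.56  ]
model stem [array([320.4525, 161.286 ]), array([320.3655, 156.0091]), array([320.277 , 150.6428]), array([320.1869, 145.1849])]
```

```bash
cat >>d.py <<'E'
print("----")
D=b-a
for r in list(range(108,148)):
    w=D[r,312:328]-np.median(D[r,306:334]);w=np.where(abs(w)>15,abs(w),0);c=(w*np.arange(312,328)).sum()/max(w.sum(),1);print(r,round(c,2),w.sum(),end=" | ")
E
python3 d.py | sed -n '/----/,$p'
```

```text
----
108 320.42 2078.0 | 109 319.8 2368.0 | 110 319.9 2337.0 | 111 319.59 2388.5 | 112 319.63 2361.5 | 113 319.91 2079.0 | 114 320.03 1865.0 | 115 319.2 2146.0 | 116 318.71 2652.0 | 117 318.54 2590.0 | 118 318.29 2302.0 | 119 317.57 1946.0 | 120 317.16 1741.0 | 121 316.74 1606.0 | 122 316.36 1295.5 | 123 316.24 721.0 | 124 316.4 229.5 | 125 320.28 69.5 | 126 319.02 63.0 | 127 317.01 69.5 | 128 318.6 40.0 | 129 318.0 17.0 | 130 319.0 63.0 | 131 319.32 49.0 | 132 326.0 20.5 | 133 0.0 0.0 | 134 319.01 74.5 | 135 319.93 98.0 | 136 319.31 121.0 | 137 318.0 20.0 | 138 320.25 101.0 | 139 319.25 246.0 | 140 319.3 247.0 | 141 319.42 222.0 | 142 319.42 166.0 | 143 319.06 135.0 | 144 319.56 100.0 | 145 319.53 77.0 | 146 319.5 62.0 | 147 319.58 43.0 |
```

```bash
python3 g.py .6585 .0281 .254 21.45 0
```

```text
shift [0.01   0.0022 0.0337] rot [-0.12  0.13 -0.13] t 10.7667 F [-0.1  0.7 -0.4] pos [0.6485 0.0265 0.2877] gap 0.0162 grip 30.030535095821875
```

>>> drive_tool(rows="-1 0.01 0.002 0.01 0 0 0;-1 0.01 0.002 0.022 0 0 0;-1 0.01 0.002 0.033 0 0 0;-1 0.01 0.002 0.033 0 0 0;-1 0.01 0.002 0.033 0 0 0")

```text
time: 11.18
ee_pos: [0.6587, 0.0284, 0.2553]
orientation: [-3.14, 0.001, 0.372]
force: [0.2, -0.9, -0.3]
finger_gap: 0.0158
grip_force: 30.0
```

```bash
cat >lk2.py <<'E'
from h import *
from workcell import *
import sys
np.set_printoptions(precision=4,suppress=True)
fr=np.mean([snapshot("scene")["frame"].astype(float) for _ in range(6)],0);st=read_state()
np.save(sys.argv[1],fr);print(st["ee_pos"],st["orientation"],st["force"],st["time"])
im=cv2.resize(fr[125:185,297:347,::-1].astype(np.uint8),None,fx=10,fy=10,interpolation=cv2.INTER_CUBIC)
q=cv2.resize(fr[95:155,302:332,::-1].astype(np.uint8),None,fx=10,fy=10,interpolation=cv2.INTER_CUBIC)
cv2.imwrite(f"pics/{sys.argv[1]}.png",np.hstack([im,q]))
E
python3 lk2.py l2
```

```text
[0.6589 0.0278 0.2551] [-3.1405  0.0007  0.3717] [-0.3631 -0.2327 -1.2745] 11.4833
```

View pics/l2.png

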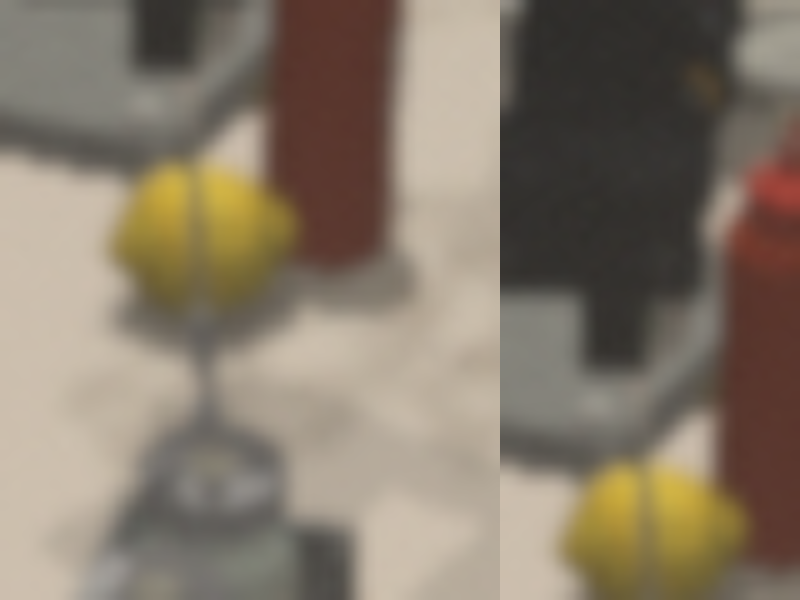

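The picture shows the stem running from (195,160) to (205,400), leaning about 2° from the image vertical. The foot is at about (207,412), above the lid spot at (208,462). I'll straighten the probe by 1.8°, keep the foot in place and take a force baseline.

>>> drive_tool(rows="-1 -0.0045 0 0 0 1.8 0;-1 -0.0045 0 0.004 0 1.8 0;-1 -0.0045 0 0.008 0 1.8 0;-1 -0.0045 0 0.008 0 1.8 0;-1 -0.0045 0 0.008 0 1.8 0")

```text
time: 11.9
ee_pos: [0.6546, 0.0263, 0.246]
orientation: [-3.14, -0.029, 0.372]
force: [0.4, -0.4, -1.9]
finger_gap: 0.0159
grip_force: 30.0
```

```bash
cat >fm.py <<'E'
from h import *
from workcell import *
import sys
np.set_printoptions(precision=4,suppress=True)
F=[];G=[];Z=[]
for _ in range(20):
    G.append(snapshot("scene")["frame"].astype(float));st=read_state();F.append(st["force"]);Z.append(st["ee_pos"])
np.save(sys.argv[1],np.mean(G,0));F=np.array(F)
print("F",F.mean(0),F.std(0)/20**.5,"pos",np.mean(Z,0),st["orientation"],"t",st["time"])
E
python3 fm.py f0.npy; python3 - <<'E'
import numpy as np
g=np.load("f0.npy").sum(2)
for r in range(141,178):print(r,*(f"{v:4.0f}" for v in g[r,309:326]))
E
```

```text
F [-0.0097  0.0201 -0.8858] [0.1357 0.0849 0.1277] pos [0.6546 0.0262 0.2464] [-3.14   -0.0299  0.3715] t 12.9
141  278  277  295  332  364  371  366  361  385  454  512  532  527  473  349  230  193
142  341  321  345  386  421  435  430  410  393  430  474  493  489  442  332  231  196
143  426  385  391  416  439  453  456  432  399  418  447  457  447  402  316  235  204
144  473  419  404  416  429  446  453  432  400  412  439  442  422  382  320  264  227
145  468  410  390  402  415  428  435  419  388  402  425  426  410  379  337  300  266
146  437  386  375  385  397  405  410  399  372  383  400  405  395  371  340  323  296
147  406  368  362  368  376  385  390  377  358  365  381  384  378  357  332  321  304
148  372  347  346  349  355  365  372  363  346  355  367  369  363  339  316  305  288
149  343  325  322  325  329  340  349  346  334  340  350  351  342  322  298  280  266
150  331  304  302  306  310  321  325  327  318  321  326  323  316  300  283  264  251
151  360  304  282  286  297  304  308  307  303  301  301  299  294  282  271  264  264
152  418  
[... 1603 characters left out ...]
87  451  400  350  329  337  343  344  349  356  356  344  333  334  352  407
171  513  480  446  410  368  343  343  350  355  364  386  404  395  375  360  356  398
172  521  479  437  407  371  333  324  334  344  357  390  428  432  415  396  377  403
173  510  455  402  376  348  314  301  308  315  329  368  414  432  424  406  381  404
174  466  398  342  328  322  303  293  295  296  306  335  373  390  385  369  352  396
175  412  334  292  288  291  288  287  287  289  290  300  317  325  322  312  320  384
176  364  295  273  273  275  276  277  278  279  279  279  282  283  284  287  308  362
177  325  290  290  293  286  279  276  277  277  279  277  277  281  290  302  313  331
```

>>> drive_tool(rows="-1 0 0 0.003 0 0 0;-1 0 0 0.006 0 0 0;-1 0 0 0.009 0 0 0;-1 0 0 0.009 0 0 0;-1 0 0 0.009 0 0 0")

```text
time: 13.32
ee_pos: [0.6547, 0.0263, 0.2371]
orientation: [-3.14, -0.029, 0.372]
force: [0.6, 0.1, 0.1]
finger_gap: 0.0155
grip_force: 30.0
```

```bash
python3 fm.py f1.npy
```

```text
F [-0.0828 -0.0711 -0.7361] [0.0988 0.113  0.1249] pos [0.6548 0.0263 0.2375] [-3.14   -0.0298  0.3716] t 14.3167
```

>>> drive_tool(rows="-1 0 0 0.002 0 0 0;-1 0 0 0.004 0 0 0;-1 0 0 0.004 0 0 0")

```text
time: 14.57
ee_pos: [0.6549, 0.0264, 0.233]
orientation: [-3.14, -0.03, 0.372]
force: [0.4, -0.2, -0.0]
finger_gap: 0.0156
grip_force: 30.0
```

```bash
python3 fm.py f2.npy
```

```text
F [ 0.1986 -0.2872  0.508 ] [0.1188 0.0825 0.1249] pos [0.6549 0.0264 0.2335] [-3.1399 -0.0298  0.3715] t 15.5667
```

```bash
python3 - <<'E'
import numpy as np,cv2
from h import *
from scipy.spatial.transform import Rotation as Ro
o=[]
p=np.array([.6549,.0264,.2335]);tx=np.array([.932,.363,0]);ty=np.array([.363,-.932,0])
spot=np.array([.6525,.0197,.096]);
d=(spot-p)@tx;tip=p+tx*d+ty*.0058;tip[2]=.096;print("tip model",tip,"offs",d,"px",proj("scene",tip),"spot px",proj("scene",spot))
for n in("f0","f2"):
    g=np.load(n+".npy")[150:190,297:337,::-1]
    g=np.clip((g-40)*1.5,0,255).astype(np.uint8);g=cv2.resize(g,None,fx=10,fy=10,interpolation=cv2.INTER_CUBIC)
    if n=="f2":
        e=np.array([tip+.006*(np.cos(a)*tx+np.sin(a)*ty) for a in np.linspace(0,6.28,24)])
        L=np.array([spot+.025*(np.cos(a)*tx+np.sin(a)*ty) for a in np.linspace(0,6.28,48)])
        for E,c in((e,(0,0,255)),(L,(0,255,0))):
            for q in (proj("scene",E)-[297,150]+.5)*10-.5: cv2.circle(g,(int(q[0]),int(q[1])),1,c,-1)
    o.append(g)
cv2.imwrite("pics/fin.png",np.hstack(o))
E
```

```text
tip model [0.65265399 0.01929959 0.096     ] offs -0.004668900000000064 px [[317.20606987 170.60964743]] spot px [[317.19356769 170.6856787 ]]
```

View pics/fin.png

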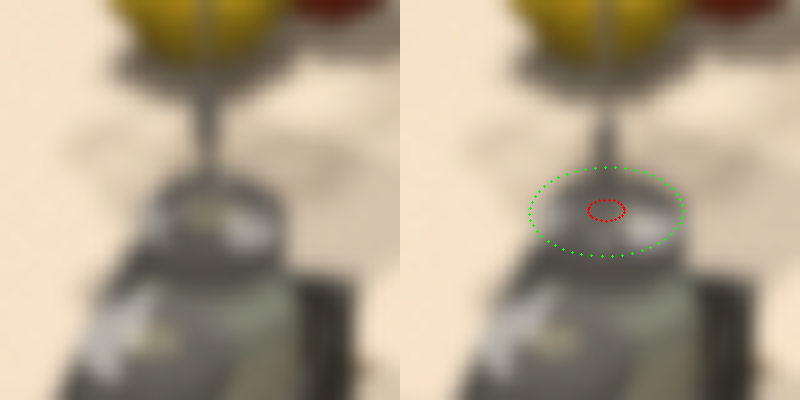

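>>> drive_tool(rows="-1 0 0 0.001 0 0 0;-1 0 0 0.002 0 0 0;-1 0 0 0.003 0 0 0;-1 0 0 0.003 0 0 0;-1 0 0 0.003 0 0 0")

```text
time: 15.98
ee_pos: [0.655, 0.0264, 0.2304]
orientation: [-3.14, -0.03, 0.372]
force: [-0.0, -0.9, 1.1]
finger_gap: 0.0159
grip_force: 30.0
```

```bash
python3 fm.py f3.npy;python3 fm.py f4.npy
```

```text
F [ 0.4875 -0.3478  1.2026] [0.1031 0.1102 0.0839] pos [0.655  0.0264 0.2304] [-3.14   -0.0299  0.3715] t 16.9833
F [ 0.2278 -0.0087  1.1492] [0.095  0.0965 0.0911] pos [0.655  0.0264 0.2304] [-3.14   -0.0299  0.3716] t 17.9833
```

```bash
python3 - <<'E'
from workcell import *
print(sign_off())
E
```

```text
the job is handed in; nothing more can be done
None
```

The job is handed in at about 18 s of robot time: the mat jar stands in the empty crate cell, and the probe is held upright on its lid spot with the foot sunk about 5.5 mm by the force reading (6 mm is half). The foot's position on the spot is from images and geometry, good to about 2 mm. I did not photograph the bell, cup or timer again at the end.

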